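# Lock the desk drawer unit with its pin

## Task

The desk is about to be moved, so lock the small drawer unit: push its drawer fully shut, then take the metal locking pin out of the wooden sleeve and push it nose first, from either side, through the three steel eyes over the drawer front until its square handle is up against the outer eye. The pin's nose is all that sticks out of the sleeve and the handle is what must stay outside the eyes, so the pin has to be put down and taken again by the handle. Leave the pencil case, mouse, figurine, drinks bottle and highlighter standing or lying where they are.

Things in the scene. Friction and masses are not known exactly. Their poses are not given: they have to be found in the camera images.
- unit: white drawer unit fixed to the desk, 240 (x) x 220 (y) x 90 mm high; origin at the centre of its underside; drawer front on its own -x side, z up. Two upright steel lugs (eye plates, 8 mm thick in y, 58 mm long in x, 134 mm above the desk at the top) stand on its top front edge, 36 mm apart; a steel tongue with an eye, on the drawer front, lies midway between them when the drawer is shut
- unit_drawer0 (a joint): how far the drawer is open, in m: 0 is fully shut; it opens along the unit's -x. It slides with about 1 N of friction. A knob of steel sits in the middle of its front, 35 mm proud, 52 mm above the desk.
- tongue_front (a point): middle of the front (-x) edge of the drawer's steel tongue, 114 mm above the desk; moves with the drawer. The tongue is an upright plate 10 mm thick in y, 43 mm long in x, 94 to 134 mm above the desk; with the drawer shut its front edge stands 14 mm proud of the lugs and 22 mm proud of the drawer front, so a shut gripper can push it
- lock_axis (a point): fixed point of the unit, with the unit's axes: centre of the eyes' common axis, which runs along the unit's y, 118 mm above the desk, 28 mm above the unit's top. Holes 15 mm wide in the lugs, 16 mm in the tongue. The lugs' outer faces lie at y = +26 and -26 mm, inner faces at +18 and -18; the tongue, drawer shut, covers -5 to +5
- sleeve: low wooden sleeve fixed to the desk, 104 mm long in x, 52 mm wide, 38 mm high, walls and roof 4 mm, no floor; origin at the centre of the underside; the mouth (44 wide, 34 mm high) is at its own x = -50 mm and looks along its -x; closed at the other end.
- pin: locking pin, 150 mm long, 150 g, lying in the sleeve, its nose sticking out about 70 mm: square steel handle 16 x 16 x 60 mm, round metal shank 12 mm thick, 90 mm long, the last 12 mm tapering to 6 mm. Origin on the centre line at the shoulder where handle meets shank; own x points to the nose, handle at x = -60 to 0 mm; balance point x = -14 mm. Lying flat, its centre line is 8 mm up
- pin_nose (a point): the end of the pin's nose, 90 mm from its shoulder along its x.
- case: clear pencil case, 170 x 70 x 34 mm, lying on the desk; a bystander; origin at the centre of its underside
- mouse: computer mouse, 100 x 60 x 33 mm; a bystander; origin at the centre of its underside
- figurine: astronaut figurine, 86 mm tall, standing on the middle of the drawer unit's top; a bystander; origin at the centre of its underside
- drink: drinks bottle with a carrying loop, 72 mm wide, 225 mm tall; a bystander; origin at the centre of its underside
- hilite: highlighter pen, 100 x 22 x 17 mm; a bystander; origin at the centre of its underside

How it is judged:
By the outcome, as a careful person would: the job done as asked, in the order asked, and still so for the second after the job is handed in, with the robot touching nothing.
It also fails if it takes over 72 s, if anything falls off the work surface, if the arm or the gripper's body presses on something with over 40 N, if the wrist force passes 120 N, or if a joint passes its speed limit or range.

## Robot

A 6-joint arm with a two-finger parallel gripper is mounted at the origin on the work surface. World frame = base frame: x ahead of the robot, y to its left, z up, the work surface at z = 0. Lengths are in mm, angles in rad, forces in N, time in s.
With the tool pointing down it reaches from about 350 to 875 mm from the base axis. Payload 4.2 kg.
Tool frame: the origin (TCP) lies at the very end of the fingers, on their centre line; the grasp point (between the pads) lies 19 mm behind it; z points along the fingers, y is the line along which they close (so a half turn about z gives the same grasp; the last joint's range is limited). The gripper opens to 85 mm and grips with 20 to 120 N. Pads are 22 mm wide; open, the fingers measure 114 mm over their backs; the gripper's body (76 mm by 85 mm) begins 54 mm behind the grasp point. The pads swing forward as they close: fully open they stand 13 mm farther back than shut.
Start: joints at [0.259, 0.385, 0.008, 0, -1.194, -0.259], TCP at [624.979, 0.025, 231.312] pointing down, gripper open.
Joint ranges: [-3.14, 3.14], [-1.21, 2.06], [-1.07, 1.41], [-3.16, 2.05], [-2.99, -0.16], [-3.1, 3.1]. Speed limits (rad/s): [2.79, 2.79, 3.14, 3.14, 3.14, 3.14].

## Interface

Orientations are given as a unit quaternion [x, y, z, w].
In Python, from bench import monitor, get_image, camera_info, job_done gives the robot as it stands.
- The arm moves only by the tool send_rows, never from a script. Its argument "series" is a list of rows, each a list of 3 entries, a list of its own where there are three numbers: the shift along the tool's x, y, z in mm, then the turn, a rotation vector about the tool's x, y, z in rad, then the finger opening in mm, from 0 to 85.4. A call has 1 to 8 rows; each row shifts and turns the commanded pose from where the row before left it, along the tool's axes as they then stand; what a row does not reach is not made up. A row lasts 1/10 s, in which the tool goes at most 50 mm and 8.59 degrees, less where a joint would pass 70% of its speed; a pose out of reach is approached as far as the arm can. A call with a gripper value outside its range is refused whole. The fingers move at their own pace and stop on an object; the grip force is fixed at half the most. Time passes only in rows, so rows that do not move let the fingers close. It gives the time, the measured TCP pose, the force, the opening and the grip force at its end, in the units of the state.
- monitor.read_state(): the state, without advancing time (a new reading comes with each control period).
- get_image(name): name is "scene" or "side" or "wrist"; returns the picture (400x640x3 uint8, red, green, blue); there is no depth.
- camera_info(name): a dict with "intrinsics" (3x3 intrinsics, pixels), "R" (3x3) and "t" (3): a world point X has camera coordinates R X + t. Camera axes: x right, y down, z forward; pixel columns grow to the right and rows downward; lengths in mm; the calibration is good to about 2 mm. The wrist camera is an equidistant fisheye: a pixel r from the principal point sees the ray r / f radians off the axis. A picture is of the moment at which its call begins: read the wrist's pose just before it. camera_info takes no time and is no camera call; for the wrist camera it gives the pose at the moment of the call.
- job_done(): hands the job in; it is judged then, once.
The state is a dict: "clock": time; "joints": joint angles; "joint_vel": joint speeds; "joint_efforts": joint torques, N m; "position": TCP position; "ee_rot": TCP orientation; "contact_force": force on the tool from outside, world axes, zero at the start; "wrist_torque": the same for the moment, N m; "gripper_width": finger opening in mm; "grasp_force": force on a finger pad.
Only numpy, scipy, OpenCV 4.12 (cv2) and the standard library are available. Lean on these libraries where they do the work, as an engineer would, in place of code of your own. Each camera call takes 0.05 s, during which the arm holds its last target. There are 200 camera calls.

## Working session

There is one attempt and no reset: what is moved stays moved. The work goes in short steps, Python scripts to look and compute and a tool call to move; the robot and the scene stay as the last step left them, time stands still between calls to the robot, and variables do not carry over. Pictures are saved under pics/ and viewed, at most 10 in all, crops included, and the job is handed in when it is done.

Besides the shell and the picture viewer there is one more tool, called after "Request:" in YAML: its name, and indented under it one key for each argument. send_rows: Moves the arm, as the interface text tells. Its arguments: {"type":"object","properties":{"series":{"type":"array"}},"required":["series"]}

```bash
ls; mkdir -p pics; python3 - <<'E'
from bench import monitor,get_image,camera_info
import cv2,numpy as np
for n in ("scene","side","wrist"):
    im=get_image(n); cv2.imwrite(f"pics/{n}0.png",im[:,:,::-1])
    c=camera_info(n); print(n,np.round(c["intrinsics"],1).tolist(),np.round(c["R"],3).tolist(),np.round(c["t"],1).tolist())
s=monitor.read_state();print(s)
E
```

```text
pics
scene [[366.9, 0.0, 322.6], [0.0, 366.9, 194.9], [0.0, 0.0, 1.0]] [[0.611, 0.791, -0.011], [0.647, -0.508, -0.568], [-0.455, 0.34, -0.823]] [-349.4, -302.4, 1567.4]
side [[449.7, 0.0, 310.2], [0.0, 449.7, 191.9], [0.0, 0.0, 1.0]] [[0.969, -0.246, 0.014], [-0.162, -0.679, -0.716], [0.186, 0.692, -0.698]] [-581.7, 168.9, 1131.6]
wrist [[309.7, 0.0, 314.4], [0.0, 309.7, 199.7], [0.0, 0.0, 1.0]] [[-1.0, -0.0, 0.001], [-0.0, 0.951, 0.308], [-0.001, 0.308, -0.951]] [625.1, -40.0, 378.9]
{'clock': 0.15, 'joints': array([ 2.58622252e-01,  3.85375664e-01,  6.93605300e-03, -3.66659593e-04,
       -1.19404098e+00, -2.58587066e-01]), 'joint_vel': array([-0.00037914, -0.00141303,  0.00448699,  0.00171524, -0.00081541,
       -0.00035536]), 'joint_efforts': array([-6.03353892e-04, -3.92678475e+01,  1.88581592e+01,  4.18858320e+00,
       -3.39302780e-03,  5.70479813e-06]), 'position': array([6.24544271e+02, 2.89623998e-02, 2.30471850e+02]), 'ee_rot': array([-7.07071165e-01,  7.07141874e-01,  5.70705634e-04, -6.42282562e-04]), 'contact_force': array([ 0.86054731, -0.5480902 , -0.4773461 ]), 'wrist_torque': array([-0.00138313, -0.00904948, -0.01531274]), 'grasp_force': 0.0, 'gripper_width': 85.3440570425574}
```

View pics/scene0.png

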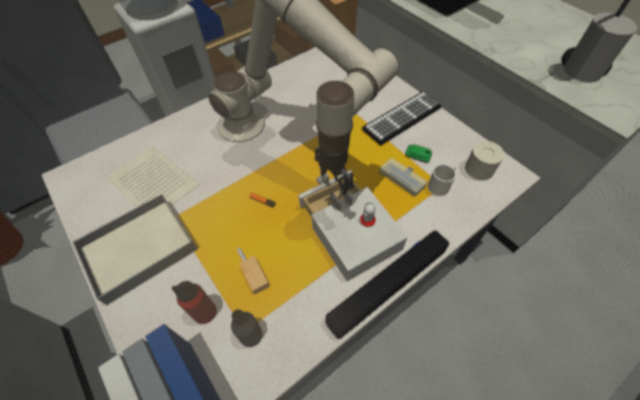

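View pics/side0.png

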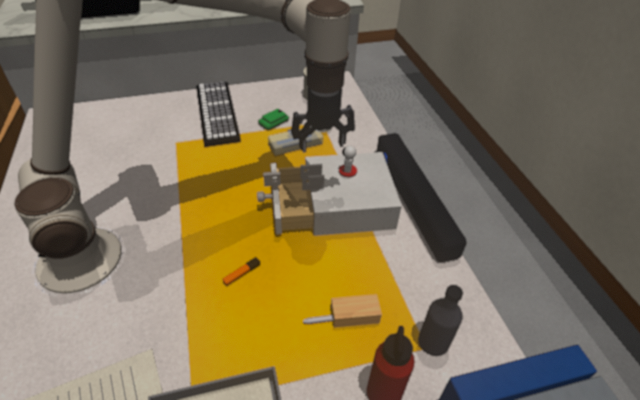

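View pics/wrist0.png

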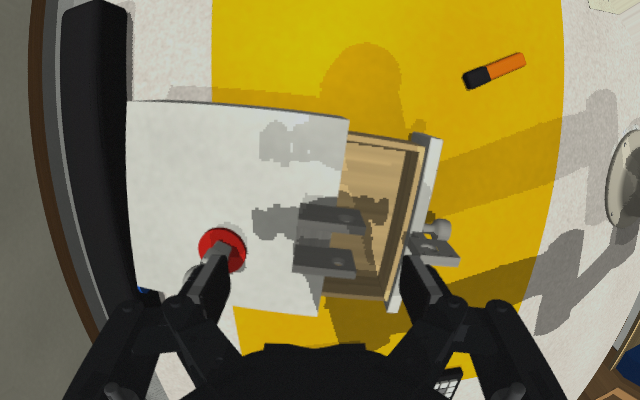

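The scene shows the unit at around wrist (240,200), with lugs at (330,215) and (325,258). The open drawer's tongue is at (435,248). The sleeve sits on the −y side at side (357,310), with the pin nose at (305,321) pointing towards −x. Next I'll enlarge these for corner measurements.

```bash
cat > h.py <<'E'
from bench import monitor,get_image,camera_info
import cv2,numpy as np
np.set_printoptions(precision=1,suppress=True)
def ray(n,uv,c=None):
    c=c or camera_info(n);K=np.array(c["intrinsics"]);R=np.array(c["R"]);t=np.array(c["t"])
    a=(np.array(uv,float)-K[:2,2])/np.array([K[0,0],K[1,1]])
    if n=="wrist":
        r=np.hypot(*a); d=np.array([*(a/max(r,1e-9)*np.sin(r)),np.cos(r)])
    else: d=np.array([*a,1.])
    return -R.T@t, R.T@d
def onz(n,uv,z,c=None):
    o,d=ray(n,uv,c); return o+d*(z-o[2])/d[2]
def proj(n,X,c=None):
    c=c or camera_info(n);K=np.array(c["intrinsics"]);p=np.array(c["R"])@np.array(X,float)+c["t"]
    if n=="wrist":
        r=np.arctan2(np.hypot(p[0],p[1]),p[2]);a=p[:2]/max(np.hypot(p[0],p[1]),1e-9)*r
    else: a=p[:2]/p[2]
    return a*K[0,0]+K[:2,2]
E
python3 - <<'E'
from h import *
w=cv2.imread("pics/wrist0.png");s=cv2.imread("pics/side0.png")
a=cv2.resize(w[90:330,270:470],None,fx=2.5,fy=2.5,interpolation=cv2.INTER_CUBIC)   #500x600
b=cv2.resize(s[285:335,295:395],None,fx=3,fy=3,interpolation=cv2.INTER_CUBIC) #300x150
d=cv2.resize(s[150:240,250:350],None,fx=3,fy=3,interpolation=cv2.INTER_CUBIC) #300x270
o=np.zeros((600,800,3),np.uint8);o[:,:500]=a;o[:150,500:]=b;o[160:430,500:]=d
cv2.imwrite("pics/z0.png",o)
for n,uv,z in [("wrist",(348,119),90),("wrist",(127,100),90),("side",(305,321),8),("side",(380,297),38),("side",(334,297),38),("side",(332,312),38),("side",(381,320),0),("wrist",(435,240),134)]: print(n,uv,z,onz(n,uv,z))
E
```

```text
wrist (348, 119) 90 [594.8 -63.8  90. ]
wrist (127, 100) 90 [815.7 -93.4  90. ]
side (305, 321) 8 [ 510.  -307.6    8. ]
side (380, 297) 38 [ 685.4 -306.2   38. ]
side (334, 297) 38 [ 583.9 -281.4   38. ]
side (332, 312) 38 [ 568.8 -317.    38. ]
side (381, 320) 0 [ 679.3 -341.9    0. ]
wrist (435, 240) 134 [516.9  36.9 134. ]
```

View pics/z0.png

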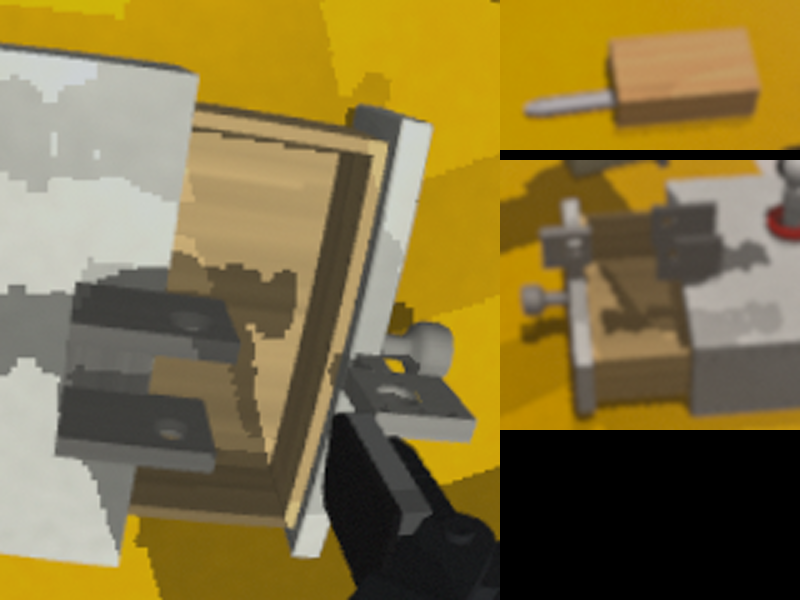

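The zoom shows the lug top strips at crop (75,330)-(238,350) and (58,435)-(213,462). The tongue top strip is at (365,405)-(475,430) and the unit front top corners are at (198,72) and (120,566).

```bash
python3 - <<'E'
from h import *
# wrist pose unchanged
f=lambda x,y,z:onz("wrist",(270+x/2.5-.3,90+y/2.5-.3),z)
P={k:f(*v) for k,v in dict(fm=(198,72,90),fp=(120,566,90),Afo=(238,341,134),Afi=(238,361,134),Abo=(73,320,134),Abi=(70,342,134),Bfo=(214,470,134),Bfi=(215,452,134),Bbi=(62,432,134),Bbo=(56,455,134),Tfm=(476,418,134),Tfp=(471,441,134)).items()}
for k,v in P.items(): print(k,v)
print(proj("side",[0,0,0]),proj("scene",[0,0,0]))
d=P['fp']-P['fm'];print(np.hypot(*d[:2]),np.degrees(np.arctan2(-d[0],d[1])))
d=P['Abo']-P['Afo'];print(np.hypot(*d[:2]),np.degrees(np.arctan2(d[1],d[0])))
d=P['Bbo']-P['Bfo'];print(np.hypot(*d[:2]),np.degrees(np.arctan2(d[1],d[0])))
c=(P['Afo']+P['Bfo']+P['Abo']+P['Bbo'])/4;print(c)
E
```

```text
fm [593.9 -64.3  90. ]
fp [621.3 154.2  90. ]
Afo [582.7  22.2 134. ]
Afi [582.2  29.6 134. ]
Abo [638.   14.5 134. ]
Abi [639.1  22.4 134. ]
Bfo [588.1  73.3 134. ]
Bfi [588.2  65.5 134. ]
Bbi [642.7  56.9 134. ]
Bbo [645.1  66.5 134. ]
Tfm [487.   55.8 134. ]
Tfp [487.   65.9 134. ]
[ 79.  259.1] [240.8 124.1]
220.1568281840327 -7.135439577966431
55.8571862953404 -7.941089405623194
57.45695509456808 -6.7478291234002645
[613.5  44.1 134. ]
```

Request:
send_rows:
  series:
    - [[0, 0, 0], [0, 0, 0.124], 0]
    - [[-7, 32, 0], [0, 0, 0], 0]
    - [[-7, 32, 0], [0, 0, 0], 0]
    - [[-7, 32, 0], [0, 0, 0], 0]
    - [[-7, 32, 0], [0, 0, 0], 0]
    - [[-7, 32, 0], [0, 0, 0], 0]
    - [[-7, 32, 0], [0, 0, 0], 0]
    - [[0, 0, 30], [0, 0, 0], 0]

```text
clock: 0.95
position: [439.2, 66.8, 204.7]
ee_rot: [-0.663, 0.749, -0.001, 0.004]
contact_force: [1.0, 0.4, -0.4]
gripper_width: 0.0
grasp_force: 0.0
```

Request:
send_rows:
  series:
    - [[0, 0, 33], [0, 0, 0], 0]
    - [[0, 0, 33], [0, 0, 0], 0]
    - [[0, 0, 33], [0, 0, 0], 0]
    - [[0, 0, 0], [0, 0, 0], 0]

```text
clock: 1.35
position: [436.4, 63.9, 98.8]
ee_rot: [-0.662, 0.75, 0.001, -0.005]
contact_force: [-0.7, -0.2, -0.4]
gripper_width: -0.1
grasp_force: 0.0
```

Request:
send_rows:
  series:
    - [[-3, -10, 0], [0, 0, 0], 0]
    - [[0, -15, 0], [0, 0, 0], 0]
    - [[0, -15, 0], [0, 0, 0], 0]
    - [[0, -15, 0], [0, 0, 0], 0]
    - [[0, -15, 0], [0, 0, 0], 0]
    - [[0, -15, 0], [0, 0, 0], 0]
    - [[0, -15, 0], [0, 0, 0], 0]
    - [[0, -5, 0], [0, 0, 0], 0]

```text
clock: 2.15
position: [547.5, 55.8, 104.5]
ee_rot: [-0.662, 0.75, -0.001, 0.002]
contact_force: [-0.2, 0.2, -0.4]
gripper_width: 0.0
grasp_force: 0.0
```

Request:
send_rows:
  series:
    - [[0, -4, 0], [0, 0, 0], 0]
    - [[0, -4, 0], [0, 0, 0], 0]
    - [[0, 0, 0], [0, 0, 0], 0]

```text
clock: 2.45
position: [552.8, 54.6, 102.9]
ee_rot: [-0.662, 0.749, -0.0, 0.001]
contact_force: [-0.2, 0.8, 0.2]
gripper_width: -0.1
grasp_force: 0.0
```

```bash
python3 - <<'E'
from h import *
im=get_image("wrist");c=camera_info("wrist")
cv2.imwrite("pics/w1.png",im[:,:,::-1])
a=cv2.resize(im[150:400,220:470,::-1],None,fx=2.4,fy=2.4,interpolation=cv2.INTER_CUBIC);cv2.imwrite("pics/w1c.png",a)
np.savez("w1.npz",**{k:np.array(v) for k,v in c.items()})
E
```

```text
(no output)
```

View pics/w1c.png

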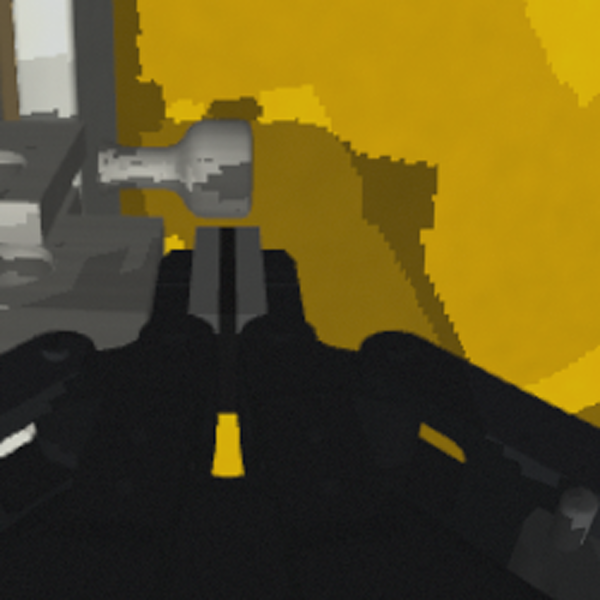

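The finger's back meets the tongue at crop (160,260). A small gap of drawer wood still shows at (8,50), so I'll keep pushing gently.

Request:
send_rows:
  series:
    - [[0, -3, 0], [0, 0, 0], 0]
    - [[0, -3, 0], [0, 0, 0], 0]
    - [[0, 0, 0], [0, 0, 0], 0]

```text
clock: 2.8
position: [556.8, 53.7, 102.3]
ee_rot: [-0.662, 0.75, 0.001, -0.001]
contact_force: [-4.5, 1.2, 3.8]
gripper_width: 0.1
grasp_force: 2.5
```

Request:
send_rows:
  series:
    - [[0, -2, 0], [0, 0, 0], 0]
    - [[0, -2, 0], [0, 0, 0], 0]
    - [[0, 0, 0], [0, 0, 0], 0]

```text
clock: 3.1
position: [556.8, 53.5, 102.3]
ee_rot: [-0.662, 0.75, 0.003, -0.004]
contact_force: [-16.4, 6.4, 12.6]
gripper_width: -0.0
grasp_force: 8.5
```

Request:
send_rows:
  series:
    - [[0, 10, 0], [0, 0, 0], 0]
    - [[0, 30, 0], [0, 0, 0], 0]
    - [[0, 0, -45], [0, 0, 0], 0]
    - [[0, 0, -45], [0, 0, 0], 0]
    - [[0, 0, -45], [0, 0, 0], 0]
    - [[36, -33, 0], [0, 0, 0], 0]
    - [[36, -33, 0], [0, 0, 0], 0]
    - [[36, -33, 0], [0, 0, 0], 0]

```text
clock: 3.9
position: [608.5, -62.3, 238.2]
ee_rot: [-0.662, 0.749, -0.001, 0.001]
contact_force: [0.4, 0.9, -0.7]
gripper_width: -0.1
grasp_force: 0.0
```

Request:
send_rows:
  series:
    - [[0, 0, 0], [0, 0, 0], 0]
    - [[0, 0, 0], [0, 0, 0], 0]
    - [[0, 0, 0], [0, 0, 0], 0]

```text
clock: 4.2
position: [607.0, -61.0, 237.1]
ee_rot: [-0.662, 0.749, 0.0, -0.0]
contact_force: [0.5, 0.3, -1.0]
gripper_width: 0.2
grasp_force: 0.0
```

```bash
python3 - <<'E'
from h import *
c=camera_info("wrist");im=get_image("wrist")
s=monitor.read_state();print(s["position"],s["joint_vel"])
cv2.imwrite("pics/w2.png",im[:,:,::-1]);np.savez("w2.npz",**{k:np.array(v) for k,v in c.items()})
u=proj("wrist",[613,44,126],c);print(u);u=u.astype(int);x0,y0=max(u[0]-66,0),max(u[1]-50,0);print(x0,y0)
cv2.imwrite("pics/w2c.png",cv2.resize(im[y0:y0+100,x0:x0+133,::-1],None,fx=6,fy=6,interpolation=cv2.INTER_CUBIC))
E
```

```text
[606.9 -60.6 237.4] [ 0. -0.  0.  0. -0.  0.]
[322.1 296.7]
256 246
```

View pics/w2c.png

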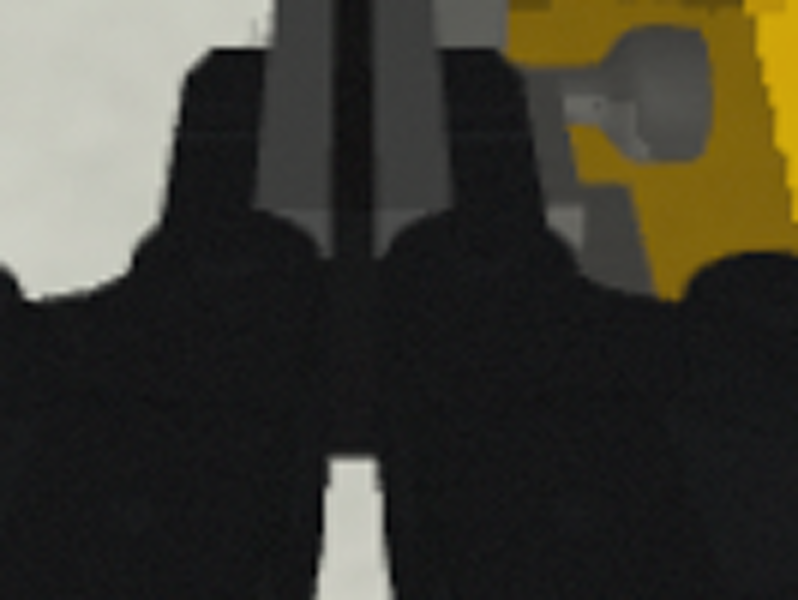

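The gripper hides the lugs from this side. I'll take the hole position from the first zoom, where hole centres are at crop (190,321) and (170,428), and then go to the pin.

```bash
python3 - <<'E'
from h import *
c=dict(intrinsics=[[309.7,0,314.4],[0,309.7,199.7],[0,0,1]],R=np.array([[-1.0,-0.0,0.001],[-0.0,0.951,0.308],[-0.001,0.308,-0.951]]),t=np.array([625.1,-40.0,378.9]))
im=cv2.imread("pics/wrist0.png");z=im[205:275,285:365]
f=lambda x,y,zz:onz("wrist",(270+x/2.5-.3,90+y/2.5-.3),zz,c)
th=np.radians(-7.1);ux=np.array([np.cos(th),np.sin(th)]);uy=np.array([-ux[1],ux[0]])
C=np.array([613.5,44.1])
for p in [(190,321,118),(170,428,118),(198,72,90),(120,566,90),(238,341,134),(214,470,134)]:
    X=f(*p);d=X[:2]-C;print(X,d@ux,d@uy)
g=cv2.cvtColor(im,cv2.COLOR_BGR2GRAY);print(g[214:226,336:356]);print(g[256:266,328:348])
E
```

```text
[597.5  20.7 118. ] -12.93780713251568 -25.18790187214018
[603.4  63.8 118. ] -12.490015053504033 18.338411623160887
[594.  -64.6  90. ] -5.950354593598727 -110.24279958255396
[621.3 153.7  90. ] -5.768294445055184 109.69835262603866
[582.7  21.8 134. ] -27.756592549261185 -25.956163519998494
[588.1  72.8 134. ] -28.7332235613936 25.308375176618064
[[ 64  62  62  63  66  66  67  68  66  66  64  65  64  63  62  63  62  63
   63  62]
 [ 63  64  68  71  72  73  74  73  75  74  73  73  71  67  64  62  61  62
   62  62]
 [ 63  64  68  71  72  73  74  76  76  75  75  73  74  73  72  71  68  65
   62  62]
 [ 62  63  67  69  71  74  74  76  76  76  75  75  75  74  72  71  69  68
   66  64]
 [ 62  61  64  69  71  74  76  76  76  77  77  76  75  74  74  72  70  69
   66  65]
 [ 62  61  65  67  71  74  75  75  75  75  77  76  75  74  72  71  70  67
   66  64]
 [ 64  63  62  64  67  71  75  75  77  78  77  77  77  74  72  70  68  65
   63  62]
 [ 63  63  63  63  64  64  65  72  79  86  90  89  92  79  71  69  67  64
   61  61]
 [ 63  63  62  61  63  62  63  64  67  71  74  73  75  68  65  65  65
[... 202 characters left out ...]
5 105 105 103 104  99  95  90  74  73  70  70  68  68  65
   65  65]]
[[62 62 63 63 64 62 61 62 63 62 62 62 63 62 62 63 62 62 62 63]
 [63 63 62 63 64 65 66 67 68 69 68 67 65 62 62 62 62 62 63 62]
 [62 62 63 64 67 69 71 73 73 74 75 72 70 67 66 63 62 61 63 63]
 [62 61 61 64 69 72 74 74 76 76 76 76 74 73 71 67 65 62 62 63]
 [61 63 63 66 69 71 75 75 76 76 76 75 76 74 72 72 67 63 62 63]
 [62 62 63 65 70 72 74 75 75 76 75 74 74 73 72 69 68 63 61 61]
 [64 64 63 64 69 73 86 93 94 96 95 91 82 72 71 70 68 64 63 62]
 [63 62 63 63 65 70 84 93 97 97 96 95 90 84 79 69 66 62 62 62]
 [62 63 62 62 63 65 70 80 87 90 94 91 90 88 80 70 64 63 62 63]
 [62 62 62 62 61 62 63 67 71 79 86 82 81 77 72 69 63 63 61 62]]
```

Request:
send_rows:
  series:
    - [[42, 18, 0], [0, 0, 0], 60]
    - [[42, 18, 0], [0, 0, 0], 60]
    - [[42, 18, 0], [0, 0, 0], 60]
    - [[42, 18, 0], [0, 0, 0], 60]
    - [[42, 18, 0], [0, 0, 0], 60]
    - [[42, 18, 0], [0, 0, 0], 60]
    - [[0, 0, 0], [0, 0, -0.145], 60]
    - [[0, 0, 0], [0, 0, -0.145], 60]

```text
clock: 5.05
position: [468.1, -298.2, 237.9]
ee_rot: [0.765, -0.644, 0.001, -0.0]
contact_force: [0.3, 1.0, -0.3]
gripper_width: 60.0
grasp_force: 0.0
```

Request:
send_rows:
  series:
    - [[0, 0, 0], [0, 0, -0.145], 60]
    - [[0, 0, 0], [0, 0, -0.145], 60]
    - [[0, 0, 0], [0, 0, -0.145], 60]
    - [[0, 0, 0], [0, 0, -0.145], 60]
    - [[0, 0, 0], [0, 0, -0.145], 60]
    - [[0, 0, 0], [0, 0, -0.145], 60]
    - [[0, 0, 0], [0, 0, -0.145], 60]
    - [[0, 0, 0], [0, 0, -0.145], 60]

```text
clock: 5.85
position: [469.1, -296.7, 237.9]
ee_rot: [0.993, -0.118, 0.001, 0.0]
contact_force: [0.2, 0.4, 0.4]
gripper_width: 60.0
grasp_force: 0.0
```

Request:
send_rows:
  series:
    - [[0, 0, 0], [0, 0, 0], 60]
    - [[0, 0, 0], [0, 0, 0], 60]
    - [[0, 0, 0], [0, 0, 0], 60]

```text
clock: 6.15
position: [469.0, -297.5, 237.5]
ee_rot: [0.992, -0.123, 0.0, 0.0]
contact_force: [-0.1, 0.2, -0.4]
gripper_width: 60.1
grasp_force: 0.0
```

```bash
cat > snap.py <<'E'
from h import *
import sys
def snap(n,i):
    c=camera_info(n);im=get_image(n)[:,:,::-1].copy();cv2.imwrite(f"pics/{n}{i}.png",im)
    np.savez(f"{n}{i}.npz",**{k:np.array(v) for k,v in c.items()});return im,c
E
python3 - <<'E'
from snap import *
im,c=snap("wrist",3)
s=monitor.read_state();print(s["position"],s["ee_rot"],s["joints"])
print(proj("wrist",[510,-308,8],c),proj("wrist",[575,-300,38],c))
E
```

```text
[ 469.  -297.6  237.5] [ 1.  -0.1  0.   0. ] [-0.3  0.3 -0.2 -0.  -1.2  1.6]
[315.2 133.9] [293.5  81.5]
```

View pics/wrist3.png

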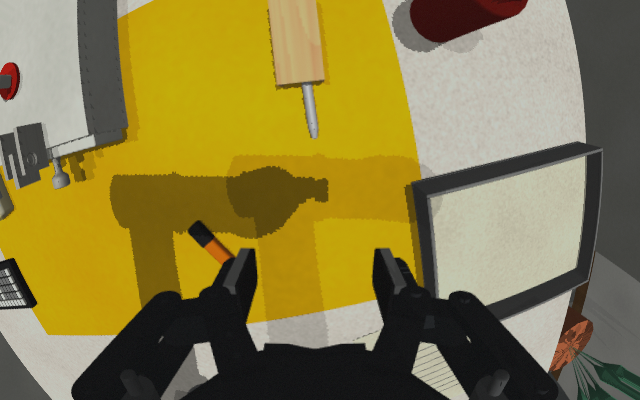

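The pin's nose tip is at (315,136) and its shank goes in under the mouth at about (308,88). The sleeve's mouth edge runs (277,86)-(325,82). I'll segment the shank next.

```bash
python3 - <<'E'
from snap import *
c=dict(np.load("wrist3.npz"));im=cv2.imread("pics/wrist3.png")
hsv=cv2.cvtColor(im,cv2.COLOR_BGR2HSV)
m=np.zeros(im.shape[:2],np.uint8);m[84:140,295:325]=(hsv[84:140,295:325,1]<90)*255
ys,xs=np.where(m>0);pts=np.array([onz("wrist",(x,y),8,c)[:2] for x,y in zip(xs,ys)])
sel=[]
for y in range(92,136,6): 
    r=np.where(m[y]>0)[0]; print(y,r.min() if len(r) else None,r.max() if len(r) else None)
vx,vy,x0,y0=cv2.fitLine(pts[ys>92].astype(np.float32),cv2.DIST_HUBER,0,.01,.01).ravel()
print("dir deg",np.degrees(np.arctan2(vy,vx)),x0,y0,len(pts))
p=pts@np.array([vx,vy]);print("tip side",pts[p.argmin()],pts[p.argmax()])
a=onz("wrist",(277.5,86),38,c);b=onz("wrist",(325,82),38,c);print(a,b,np.hypot(*(a-b)[:2]),(a+b)/2, np.degrees(np.arctan2((a-b)[1],(a-b)[0]))-90)
s=monitor.read_state();print(np.round(s["ee_rot"],4))
E
```

```text
92 303 312
98 304 313
104 305 314
110 306 315
116 306 315
122 307 316
128 309 317
134 311 316
dir deg -5.74444 533.7651 -308.59354 517
tip side [ 505.3 -306.6] [ 572.1 -307.5]
[ 574.8 -282.    38. ] [ 566.1 -332.8   38. ] 51.60755051745844 [ 570.4 -307.4   38. ] -9.728125937401472
[ 1.  -0.1  0.   0. ]
```

Request:
send_rows:
  series:
    - [[0, 0, 0], [0, 0, -0.147], 40]
    - [[34.5, 2, 0], [0, 0, 0], 40]
    - [[34.5, 2.5, 0], [0, 0, 0], 40]
    - [[0, 0, 40], [0, 0, 0], 40]
    - [[0, 0, 40], [0, 0, 0], 40]
    - [[0, 0, 40], [0, 0, 0], 40]
    - [[0, 0, 40], [0, 0, 0], 40]
    - [[0, 0, 20], [0, 0, 0], 40]

```text
clock: 7.0
position: [535.0, -308.3, 53.3]
ee_rot: [0.999, -0.05, -0.003, -0.001]
contact_force: [0.1, 0.4, -0.3]
gripper_width: 39.9
grasp_force: 0.0
```

Request:
send_rows:
  series:
    - [[0, 0, 0], [0, 0, 0], 40]
    - [[0, 0, 0], [0, 0, 0], 40]
    - [[0, 0, 0], [0, 0, 0], 40]

```text
clock: 7.3
position: [538.5, -309.7, 59.3]
ee_rot: [0.999, -0.049, 0.002, 0.001]
contact_force: [0.5, 0.1, 0.5]
gripper_width: 40.0
grasp_force: 0.0
```

```bash
python3 - <<'E'
from snap import *
im,c=snap("wrist",4);s4,c4=snap("side",4)
s=monitor.read_state();print(s["position"],s["ee_rot"].round(4).tolist())
a=cv2.resize(s4[265:345,285:405],None,fx=5,fy=5,interpolation=cv2.INTER_CUBIC);b=im[60:260,220:420]
o=np.zeros((600,800,3),np.uint8);o[:400,:600]=a;o[400:,:200]=b;cv2.imwrite("pics/z4.png",o)
E
```

```text
[ 538.3 -309.6   59.3] [0.9988, -0.0489, 0.0018, 0.0005]
```

View pics/z4.png

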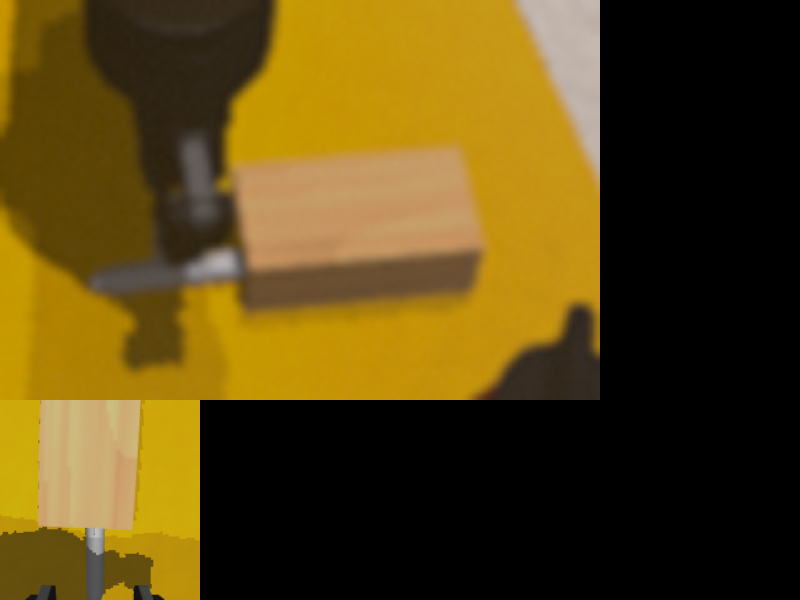

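The shank runs straight down the middle, between the fingers at crop (40,590) and (150,590). I'll descend and grip.

Request:
send_rows:
  series:
    - [[0, 0, 20], [0, 0, 0], 40]
    - [[0, 0, 20], [0, 0, 0], 40]
    - [[0, 0, 10], [0, 0, 0], 40]
    - [[0, 0, 0], [0, 0, 0], 40]
    - [[0, 0, 0], [0, 0, 0], 40]

```text
clock: 7.9
position: [537.9, -309.5, 8.3]
ee_rot: [0.999, -0.049, 0.001, 0.0]
contact_force: [0.1, -1.1, 0.8]
gripper_width: 40.1
grasp_force: 0.0
```

Request:
send_rows:
  series:
    - [[0, 0, 5], [0, 0, 0], 40]
    - [[0, 0, 0], [0, 0, 0], 40]
    - [[0, 0, 0], [0, 0, 0], 0]
    - [[0, 0, 0], [0, 0, 0], 0]
    - [[0, 0, 0], [0, 0, 0], 0]
    - [[0, 0, 0], [0, 0, 0], 0]

```text
clock: 8.5
position: [537.3, -309.4, 2.6]
ee_rot: [0.999, -0.049, 0.0, 0.0]
contact_force: [-0.1, -0.6, 1.0]
gripper_width: 9.8
grasp_force: 58.6
```

```bash
python3 - <<'E'
from snap import *
c=dict(np.load("wrist3.npz"))
for p in [(190,230),(197,221),(232,262)]: print(onz("wrist",p,12,c))
for p in [(224,282),(259,263),(241,271)]: print(onz("side",p,8))
E
```

```text
[ 430.4 -111.6   12. ]
[ 440.4 -127.    12. ]
[ 370.9 -154.2   12. ]
[ 345.9 -160.6    8. ]
[ 436.8 -124.9    8. ]
[ 389.9 -138.4    8. ]
```

Request:
send_rows:
  series:
    - [[-5, 0, 0], [0, 0, 0], 0]
    - [[-15, 0, 0], [0, 0, 0], 0]
    - [[-15, 0, 0], [0, 0, 0], 0]
    - [[-15, 0, 0], [0, 0, 0], 0]
    - [[-15, 0, 0], [0, 0, 0], 0]
    - [[-15, 0, 0], [0, 0, 0], 0]
    - [[-15, 0, 0], [0, 0, 0], 0]
    - [[-10, 0, 0], [0, 0, 0], 0]

```text
clock: 9.3
position: [432.2, -298.9, 2.6]
ee_rot: [0.999, -0.049, 0.001, 0.0]
contact_force: [1.8, -1.1, 0.5]
gripper_width: 9.4
grasp_force: 58.7
```

Request:
send_rows:
  series:
    - [[-5, 0, 0], [0, 0, 0], 0]
    - [[0, 0, 0], [0, 0, 0], 0]
    - [[0, 0, 0], [0, 0, 0], 0]
    - [[0, 0, 0], [0, 0, 0], 0]

```text
clock: 9.7
position: [426.8, -298.3, 2.1]
ee_rot: [0.999, -0.049, -0.001, -0.0]
contact_force: [-3.8, -1.2, 2.4]
gripper_width: 9.1
grasp_force: 58.9
```

```bash
python3 - <<'E'
from snap import *
im,c=snap("wrist",5);s4,c4=snap("side",5)
a=cv2.resize(s4[240:350,200:400],None,fx=4,fy=4,interpolation=cv2.INTER_CUBIC);b=im[0:160,220:420]
o=np.zeros((600,800,3),np.uint8);o[:440,:800]=a;o[440:,:200]=b;cv2.imwrite("pics/z5.png",o)
E
```

```text
(no output)
```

View pics/z5.png

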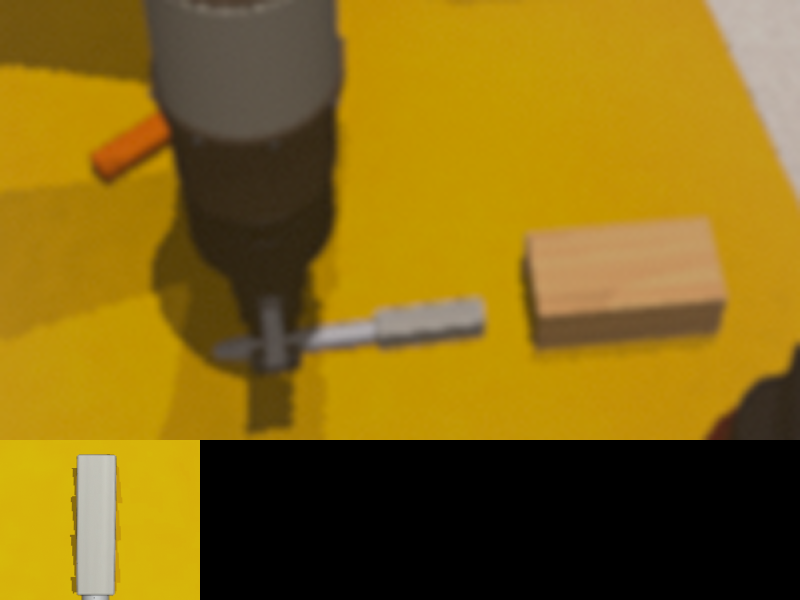

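The pin is fully out and lies free, with its handle at wrist crop (77..116, 455..595) in line with the tool.

```bash
python3 - <<'E'
from snap import *
c=dict(np.load("wrist5.npz"));im=cv2.imread("pics/wrist5.png")
s=monitor.read_state();q=s["ee_rot"];print(s["position"],q.round(4).tolist())
from scipy.spatial.transform import Rotation as Ro
M=Ro.from_quat(q).as_matrix()
for p in [(297,15),(336,15),(297.5,154.5),(335,154.5),(307,175),(325,175)]:
    X=onz("wrist",p,16 if p[1]<170 else 8,c); print(X,(X-s["position"])@M)
hsv=cv2.cvtColor(im,cv2.COLOR_BGR2HSV);
for y in (20,50,80,110,140,152,156,160,170,180): r=np.where(hsv[y,280:360,1]<60)[0];print(y,280+r.min() if len(r) else 0,280+r.max() if len(r) else 0)
E
```

```text
[ 426.8 -298.3    2. ] [0.9988, -0.0491, -0.0011, -0.0003]
[ 543.9 -302.    16. ] [116.9  -7.8 -14.2]
[ 542.4 -317.8   16. ] [117.    8.  -14.2]
[ 485.4 -296.3   16. ] [ 58.1  -7.7 -14.1]
[ 483.9 -311.9   16. ] [ 58.1   7.9 -14.1]
[ 474.3 -299.     8. ] [47.4 -4.  -6.1]
[ 473.6 -307.     8. ] [47.4  4.1 -6.1]
20 298 335
50 297 335
80 297 334
110 297 334
140 297 333
152 298 333
156 303 327
160 303 327
170 303 327
180 303 327
```

Request:
send_rows:
  series:
    - [[0, 0, 0], [0, 0, 0], 40]
    - [[0, 0, 0], [0, 0, 0], 40]
    - [[0, 0, 0], [0, 0, 0], 40]
    - [[0, 0, -1], [0, 0, 0], 40]

```text
clock: 10.2
position: [428.0, -298.4, 3.2]
ee_rot: [0.999, -0.049, 0.0, 0.0]
contact_force: [-0.2, -0.3, -0.0]
gripper_width: 40.0
grasp_force: 0.0
```

Request:
send_rows:
  series:
    - [[20, 0, 0], [0, 0, 0], 40]
    - [[30, 0, 0], [0, 0, 0], 40]
    - [[30, 0, 0], [0, 0, 0], 40]
    - [[6.5, 0, 0], [0, 0, 0], 40]
    - [[0, 0, 0], [0, 0, 0], 40]
    - [[0, 0, 0], [0, 0, 0], 40]
    - [[0, 0, 0], [0, 0, 0], 40]

```text
clock: 10.9
position: [512.3, -306.7, 3.1]
ee_rot: [0.999, -0.049, -0.001, -0.0]
contact_force: [-0.6, -0.2, 0.1]
gripper_width: 40.3
grasp_force: 0.0
```

Request:
send_rows:
  series:
    - [[0, 0, 0], [0, 0, 0], 0]
    - [[0, 0, 0], [0, 0, 0], 0]
    - [[0, 0, 0], [0, 0, 0], 0]
    - [[0, 0, 0], [0, 0, 0], 0]
    - [[0, 0, 0], [0, 0, 0], 0]

```text
clock: 11.4
position: [513.3, -306.9, 3.7]
ee_rot: [0.999, -0.049, -0.0, -0.0]
contact_force: [-3.1, 0.7, 5.3]
gripper_width: 14.5
grasp_force: 62.2
```

Request:
send_rows:
  series:
    - [[0, 0, -15], [0, 0, 0], 0]
    - [[0, 0, -35], [0, 0, 0], 0]
    - [[0, 0, -35], [0, 0, 0], 0]
    - [[0, 0, -35], [0, 0, 0], 0]
    - [[0, 0, -35], [0, 0, 0], 0]
    - [[0, 0, -21], [0, 0, 0], 0]
    - [[0, 0, 0], [0, 0, 0.145], 0]
    - [[0, 0, 0], [0, 0, 0.145], 0]

```text
clock: 12.2
position: [514.1, -306.6, 179.5]
ee_rot: [0.981, -0.196, 0.001, -0.0]
contact_force: [-0.8, 1.1, -2.4]
gripper_width: 14.3
grasp_force: 61.4
```

Request:
send_rows:
  series:
    - [[0, 0, 0], [0, 0, 0.145], 0]
    - [[0, 0, 0], [0, 0, 0.145], 0]
    - [[0, 0, 0], [0, 0, 0.145], 0]
    - [[0, 0, 0], [0, 0, 0.145], 0]
    - [[0, 0, 0], [0, 0, 0.145], 0]
    - [[0, 0, 0], [0, 0, 0.145], 0]
    - [[0, 0, 0], [0, 0, 0.145], 0]
    - [[0, 0, 0], [0, 0, 0.145], 0]

```text
clock: 13.0
position: [513.6, -306.6, 178.2]
ee_rot: [0.713, -0.701, -0.001, -0.0]
contact_force: [0.2, 0.5, -2.1]
gripper_width: 13.9
grasp_force: 61.4
```

Request:
send_rows:
  series:
    - [[0, 0, 0], [0, 0, 0.145], 0]
    - [[0, 0, 0], [0, 0, 0], 0]
    - [[0, 0, 0], [0, 0, 0], 0]
    - [[0, 0, 0], [0, 0, 0], 0]

```text
clock: 13.4
position: [513.7, -306.8, 178.9]
ee_rot: [-0.663, 0.748, 0.0, -0.0]
contact_force: [1.1, 0.3, -1.2]
gripper_width: 14.5
grasp_force: 61.4
```

```bash
cat > rel.py <<'E'
from h import *
from scipy.spatial.transform import Rotation as Ro
L=np.array([600.8,45.5]);th=np.radians(-7.1);ux=np.array([np.cos(th),np.sin(th)]);uy=np.array([-ux[1],ux[0]])
def rel(d,z=113.7):
    s=monitor.read_state();M=Ro.from_quat(s["ee_rot"]).as_matrix();P=s["position"]
    T=np.array([*(L-uy*d),z]);print("pos",P,"yaw",np.degrees(np.arctan2(M[1,0],M[0,0])),"tilt x,y z-comp",M[2,:2].round(4),"w",s["gripper_width"],s["grasp_force"],"F",s["contact_force"])
    print("need tool shift",(T-P)@M,"unit x err, d:",(P[:2]-L)@ux,-(P[:2]-L)@uy)
E
python3 -c "
from rel import *
rel(164.8,180)"
```

```text
pos [ 513.7 -306.8  178.9] yaw -96.88082491304588 tilt x,y z-comp [-0.  0.] w 14.474719274506386 61.43007159233093 F [ 1.1  0.3 -1.2]
need tool shift [-195.4  -43.6   -1. ] unit x err, d: -42.8883198627936 360.32922485110055
```

Request:
send_rows:
  series:
    - [[-35, -8, 0], [0, 0, 0.004], 0]
    - [[-40, -9, 0], [0, 0, 0], 0]
    - [[-40, -9, 0], [0, 0, 0], 0]
    - [[-40, -9, 0], [0, 0, 0], 0]
    - [[-40, -8.5, 0], [0, 0, 0], 0]
    - [[0, 0, 30], [0, 0, 0], 0]
    - [[0, 0, 30], [0, 0, 0], 0]
    - [[0, 0, 0], [0, 0, 0], 0]

```text
clock: 14.2
position: [578.0, -118.1, 114.9]
ee_rot: [-0.662, 0.75, 0.004, -0.003]
contact_force: [-1.2, -0.0, -2.3]
gripper_width: 14.2
grasp_force: 61.3
```

Request:
send_rows:
  series:
    - [[0, 0, 0], [0, 0, 0], 0]
    - [[0, 0, 0], [0, 0, 0], 0]
    - [[0, 0, 0], [0, 0, 0], 0]

```text
clock: 14.5
position: [582.4, -119.2, 121.2]
ee_rot: [-0.661, 0.75, -0.001, 0.001]
contact_force: [-1.3, 0.2, -2.2]
gripper_width: 14.2
grasp_force: 61.3
```

```bash
python3 - <<'E'
from rel import *
from snap import snap
rel(164.8)
im,c=snap("side",6);snap("scene",6);snap("wrist",6)
a=cv2.resize(im[140:240,240:340],None,fx=6,fy=6,interpolation=cv2.INTER_CUBIC)
cv2.imwrite("pics/z6.png",a)
s=monitor.read_state();P=s["position"]
n=P+[*(uy*118.8),4.3];print("nose expected",n,proj("side",n),"eye",proj("side",[*(L-26*uy),118]),proj("side",[*L,118]))
E
```

```text
pos [ 582.4 -119.2  121.2] yaw -97.22207387517405 tilt x,y z-comp [-0. -0.] w 14.15999876450473 61.34607911109924 F [-1.3  0.2 -2.2]
need tool shift [-0.9  2.1  7.5] unit x err, d: 2.066516481784183 165.74133942025549
nose expected [596.4  -1.2 124.7] [309.5 185.6] eye [308. 182.] [306.8 175.4]
```

View pics/z6.png

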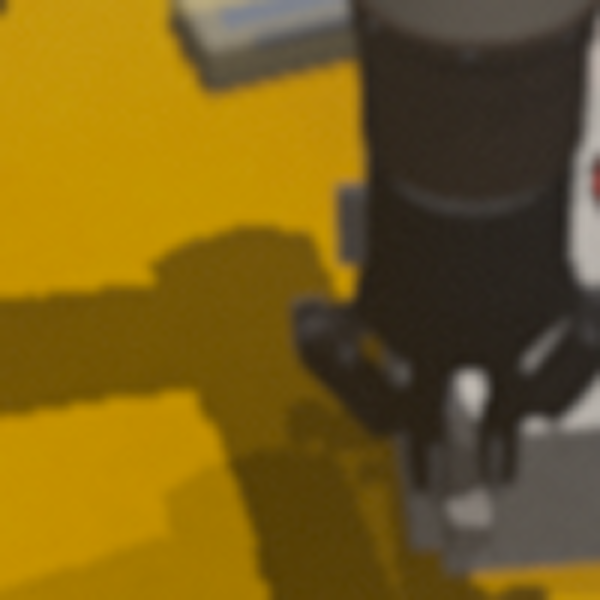

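The gripper hides the eyes from the side camera; only the handle shows at crop (468,510). So I'll go by the numbers and feel the forces.

Request:
send_rows:
  series:
    - [[-1, 2, 7.5], [0, 0, -0.002], 0]
    - [[0, 0, 0], [0, 0, 0], 0]
    - [[0, 0, 0], [0, 0, 0], 0]
    - [[0, 0, 0], [0, 0, 0], 0]

```text
clock: 15.05
position: [579.5, -117.6, 111.8]
ee_rot: [-0.662, 0.75, -0.0, -0.0]
contact_force: [0.1, 0.1, -1.3]
gripper_width: 14.1
grasp_force: 61.4
```

```bash
python3 -c "
from rel import *
rel(164.8)"
```

```text
pos [ 579.5 -117.6  111.8] yaw -97.09679248168949 tilt x,y z-comp [0. 0.] w 14.054726846845062 61.38910889625549 F [ 0.1  0.1 -1.3]
need tool shift [ 0.3 -1.  -1.9] unit x err, d: -0.9751744022390697 164.49040465180897
```

Request:
send_rows:
  series:
    - [[0, -1, -2], [0, 0, 0], 0]
    - [[0, 0, 0], [0, 0, 0], 0]
    - [[0, 0, 0], [0, 0, 0], 0]
    - [[0, 0, 0], [0, 0, 0], 0]

```text
clock: 15.45
position: [580.4, -117.7, 113.9]
ee_rot: [-0.662, 0.75, -0.0, 0.0]
contact_force: [-0.3, 0.2, -1.6]
gripper_width: 14.1
grasp_force: 61.4
```

```bash
python3 -c "
from rel import *
rel(164.8)"
```

```text
pos [ 580.4 -117.7  113.9] yaw -97.10629896644903 tilt x,y z-comp [-0. -0.] w 14.106621020348804 61.388880014419556 F [-0.3  0.2 -1.6]
need tool shift [ 0.3 -0.   0.2] unit x err, d: -0.03661116324672398 164.46460386050396
```

Request:
send_rows:
  series:
    - [[-6, 0, 0], [0, 0, 0], 0]
    - [[-6, 0, 0], [0, 0, 0], 0]
    - [[-4, 0, 0], [0, 0, 0], 0]
    - [[-4, 0, 0], [0, 0, 0], 0]
    - [[-3, 0, 0], [0, 0, 0], 0]
    - [[-3, 0, 0], [0, 0, 0], 0]
    - [[0, 0, 0], [0, 0, 0], 0]
    - [[0, 0, 0], [0, 0, 0], 0]

```text
clock: 16.25
position: [583.7, -91.9, 113.8]
ee_rot: [-0.662, 0.75, -0.0, -0.0]
contact_force: [0.2, -0.1, -1.1]
gripper_width: 14.0
grasp_force: 61.4
```

```bash
python3 -c "
from rel import *
rel(138.8)"
```

```text
pos [583.7 -91.9 113.8] yaw -97.09723176927405 tilt x,y z-comp [ 0. -0.] w 14.046910995445511 61.38880491256714 F [ 0.2 -0.1 -1.1]
need tool shift [ 0.3 -0.   0.1] unit x err, d: -0.03636641280751085 138.45320372614077
```

Tip about 6 mm into the first eye, no contact. I'll continue.

Request:
send_rows:
  series:
    - [[-3, 0, 0], [0, 0, 0], 0]
    - [[-3, 0, 0], [0, 0, 0], 0]
    - [[-3, 0, 0], [0, 0, 0], 0]
    - [[-3, 0, 0], [0, 0, 0], 0]
    - [[0, 0, 0], [0, 0, 0], 0]
    - [[0, 0, 0], [0, 0, 0], 0]

```text
clock: 16.85
position: [585.1, -79.9, 113.8]
ee_rot: [-0.662, 0.749, -0.0, -0.0]
contact_force: [0.2, -0.5, -1.3]
gripper_width: 14.2
grasp_force: 61.4
```

Request:
send_rows:
  series:
    - [[-3, 0, 0], [0, 0, 0], 0]
    - [[-3, 0, 0], [0, 0, 0], 0]
    - [[-3, 0, 0], [0, 0, 0], 0]
    - [[-3, 0, 0], [0, 0, 0], 0]
    - [[0, 0, 0], [0, 0, 0], 0]
    - [[0, 0, 0], [0, 0, 0], 0]

```text
clock: 17.45
position: [586.6, -68.0, 113.8]
ee_rot: [-0.662, 0.749, 0.0, -0.0]
contact_force: [0.2, -0.7, -1.9]
gripper_width: 14.1
grasp_force: 61.4
```

```bash
python3 -c "
from rel import *
rel(114.8)"
```

```text
pos [586.6 -68.  113.8] yaw -97.09278063845034 tilt x,y z-comp [0. 0.] w 14.147489066380162 61.388747692108154 F [ 0.2 -0.7 -1.9]
need tool shift [ 0.4 -0.1  0.1] unit x err, d: -0.06918017698619776 114.35354714063615
```

Request:
send_rows:
  series:
    - [[-4, 0, 0], [0, 0, 0], 0]
    - [[-4, 0, 0], [0, 0, 0], 0]
    - [[-4, 0, 0], [0, 0, 0], 0]
    - [[-4, 0, 0], [0, 0, 0], 0]
    - [[0, 0, 0], [0, 0, 0], 0]

```text
clock: 17.95
position: [588.7, -51.6, 113.8]
ee_rot: [-0.662, 0.749, -0.0, 0.0]
contact_force: [0.8, 1.0, -1.6]
gripper_width: 14.3
grasp_force: 61.4
```

Request:
send_rows:
  series:
    - [[-4, 0, 0], [0, 0, 0], 0]
    - [[-4, 0, 0], [0, 0, 0], 0]
    - [[-4, 0, 0], [0, 0, 0], 0]
    - [[-4, 0, 0], [0, 0, 0], 0]
    - [[0, 0, 0], [0, 0, 0], 0]

```text
clock: 18.45
position: [590.7, -35.8, 113.8]
ee_rot: [-0.662, 0.749, -0.0, 0.0]
contact_force: [-0.2, 0.4, -1.0]
gripper_width: 14.4
grasp_force: 61.4
```

Request:
send_rows:
  series:
    - [[-4, 0, 0], [0, 0, 0], 0]
    - [[-4, 0, 0], [0, 0, 0], 0]
    - [[-4, 0, 0], [0, 0, 0], 0]
    - [[-4, 0, 0], [0, 0, 0], 0]
    - [[-4, 0, 0], [0, 0, 0], 0]
    - [[0, 0, 0], [0, 0, 0], 0]

```text
clock: 19.05
position: [593.2, -15.9, 113.8]
ee_rot: [-0.662, 0.749, -0.0, 0.0]
contact_force: [0.6, 0.6, -1.5]
gripper_width: 14.1
grasp_force: 61.4
```

```bash
python3 -c "
from rel import *
rel(54.8)"
```

```text
pos [593.2 -15.9 113.8] yaw -97.06229300152145 tilt x,y z-comp [-0. -0.] w 14.1086122400618 61.388736963272095 F [ 0.6  0.6 -1.5]
need tool shift [-7.1  0.   0.1] unit x err, d: 0.03905688037347817 61.90960805209203
```

Almost seated: push the last millimetres in small steps until contact.

Request:
send_rows:
  series:
    - [[-3, 0, 0], [0, 0, 0], 0]
    - [[-2, 0, 0], [0, 0, 0], 0]
    - [[0, 0, 0], [0, 0, 0], 0]

```text
clock: 19.35
position: [593.7, -11.3, 113.8]
ee_rot: [-0.662, 0.749, -0.0, 0.0]
contact_force: [0.6, 0.9, -1.4]
gripper_width: 14.3
grasp_force: 61.4
```

Request:
send_rows:
  series:
    - [[-1.5, 0, 0], [0, 0, 0], 0]
    - [[0, 0, 0], [0, 0, 0], 0]

```text
clock: 19.55
position: [593.9, -10.0, 113.8]
ee_rot: [-0.662, 0.75, -0.0, 0.0]
contact_force: [-0.2, -0.4, -2.2]
gripper_width: 14.4
grasp_force: 61.4
```

Request:
send_rows:
  series:
    - [[-1, 0, 0], [0, 0, 0], 0]
    - [[0, 0, 0], [0, 0, 0], 0]

```text
clock: 19.75
position: [594.0, -9.0, 113.8]
ee_rot: [-0.662, 0.75, 0.0, -0.0]
contact_force: [0.3, 0.5, -2.9]
gripper_width: 14.3
grasp_force: 61.4
```

Request:
send_rows:
  series:
    - [[-1, 0, 0], [0, 0, 0], 0]
    - [[0, 0, 0], [0, 0, 0], 0]

```text
clock: 19.95
position: [593.9, -8.9, 113.8]
ee_rot: [-0.662, 0.75, -0.0, -0.001]
contact_force: [0.7, -4.2, -1.3]
gripper_width: 14.1
grasp_force: 61.4
```

Request:
send_rows:
  series:
    - [[-1, 0, 0], [0, 0, 0], 0]
    - [[0, 0, 0], [0, 0, 0], 0]

```text
clock: 20.15
position: [593.9, -8.8, 113.8]
ee_rot: [-0.662, 0.75, -0.0, -0.001]
contact_force: [0.6, -8.3, -1.5]
gripper_width: 14.4
grasp_force: 61.4
```

Request:
send_rows:
  series:
    - [[1, 0, 0], [0, 0, 0], 0]
    - [[0, 0, 1.3], [0, 0, 0], 0]
    - [[0, 0, 0], [0, 0, 0], 0]
    - [[0, 0, 0], [0, 0, 0], 0]

```text
clock: 20.55
position: [594.0, -8.9, 113.1]
ee_rot: [-0.662, 0.75, -0.0, -0.0]
contact_force: [-1.4, -5.4, 1.4]
gripper_width: 13.8
grasp_force: 61.8
```

Request:
send_rows:
  series:
    - [[0, 0, 0], [0, 0, 0], 20]
    - [[0, 0, 0], [0, 0, 0], 30]
    - [[0, 0, 0], [0, 0, 0], 44]
    - [[0, 0, 0], [0, 0, 0], 44]
    - [[0, 0, -10], [0, 0, 0], 44]
    - [[0, 0, -30], [0, 0, 0], 44]
    - [[0, 0, -40], [0, 0, 0], 44]
    - [[0, 0, -40], [0, 0, 0], 44]

```text
clock: 21.35
position: [593.9, -8.0, 234.4]
ee_rot: [-0.662, 0.749, -0.0, -0.0]
contact_force: [0.8, -0.1, 0.6]
gripper_width: 44.0
grasp_force: 0.0
```

Request:
send_rows:
  series:
    - [[35, 35, -10], [0, 0, 0], 44]
    - [[35, 35, 0], [0, 0, 0], 44]
    - [[20, 35, 0], [0, 0, 0], 44]
    - [[0, 35, 0], [0, 0, 0], 44]
    - [[0, 35, 0], [0, 0, 0], 44]
    - [[0, 0, 0], [0, 0, 0], 44]

```text
clock: 21.95
position: [406.0, -75.6, 243.4]
ee_rot: [-0.662, 0.75, 0.0, 0.001]
contact_force: [0.6, 0.8, 0.4]
gripper_width: 43.9
grasp_force: 0.0
```

```bash
python3 - <<'E'
from rel import *
from snap import snap
rel(0)
snap("wrist",7);im,c=snap("side",7);snap("scene",7)
g=cv2.cvtColor(im,cv2.COLOR_BGR2HSV)
for nm,d in [("handle end",-86),("handle mid",-56),("shoulder",-27),("nose",64)]:
    X=[*(L+uy*d),118];u=proj("side",X,c);print(nm,u,im[int(round(u[1])),int(round(u[0]))])
# bystanders unchanged? difference vs first image
d=cv2.absdiff(im,cv2.imread("pics/side0.png")).max(2)
for n,(x,y) in dict(hilite=(241,271),mouse=(273,119),case=(295,143),fig=(348,160),drink=(392,370),bott=(440,330)).items():
    print(n,d[y-6:y+7,x-10:x+11].mean())
E
```

```text
pos [406.  -75.6 243.4] yaw -97.10257957564579 tilt x,y z-comp [-0. -0.] w 43.891072820794584 0.0 F [0.6 0.8 0.4]
need tool shift [-144.1 -178.2  130. ] unit x err, d: -178.35220205565648 144.27421413808213
handle end [310.9 198.2] [ 99 107 114]
handle mid [309.4 190. ] [134 141 149]
shoulder [308.  182.3] [135 141 149]
nose [304.  159.8] [143 146 154]
hilite 20.652014652014653
mouse 1.7545787545787546
case 24.0
fig 1.3296703296703296
drink 1.6923076923076923
bott 1.5567765567765568
```

```bash
python3 - <<'E'
from rel import *
a=cv2.imread("pics/side0.png");b=cv2.imread("pics/side7.png")
for im in (a,b):
    h=cv2.cvtColor(im,cv2.COLOR_BGR2HSV);m=cv2.inRange(h[255:290,215:265],(3,150,80),(14,255,255));ys,xs=np.where(m>0);print("hilite",xs.mean()+215,ys.mean()+255,len(xs))
    m=cv2.inRange(h[125:160,255:335],(0,0,60),(180,90,255));ys,xs=np.where(m>0);print("case-ish",xs.mean(),ys.mean(),len(xs),xs.min(),ys.max())
h=cv2.cvtColor(b,cv2.COLOR_BGR2HSV)
for dd in range(-100,90,6):
    u=proj("side",[*(L+uy*dd),118]);r=int(round(u[1]));x=int(round(u[0]));print(dd,r,x,h[r,x-7:x+8,2].tolist(),h[r,x-7:x+8:3,1].tolist())
E
```

```text
hilite 235.96153846153845 274.1923076923077 156
case-ish 43.4956772334294 15.675312199807877 1041 0 34
hilite 235.91071428571428 274.17857142857144 168
case-ish 44.55144337527757 13.777942264988898 1351 0 34
-100 202 312 [74, 77, 83, 82, 81, 81, 82, 95, 133, 170, 184, 184, 184, 182, 181] [65, 44, 50, 21, 21]
-94 200 311 [78, 74, 78, 82, 82, 79, 77, 75, 78, 101, 142, 174, 182, 183, 182] [101, 47, 50, 35, 20]
-88 199 311 [76, 74, 79, 90, 95, 92, 88, 86, 84, 99, 139, 172, 182, 182, 181] [84, 42, 43, 36, 21]
-82 197 311 [75, 75, 86, 113, 137, 144, 144, 138, 129, 130, 153, 174, 182, 182, 180] [71, 32, 28, 25, 21]
-76 195 310 [80, 75, 80, 104, 129, 146, 149, 148, 147, 142, 149, 167, 179, 181, 179] [61, 34, 26, 27, 21]
-70 194 310 [90, 79, 85, 113, 139, 149, 149, 148, 145, 140, 149, 170, 180, 180, 179] [42, 29, 26, 26, 21]
-64 192 310 [99, 79, 87, 121, 147, 151, 148, 147, 146, 138, 144, 166, 176, 176, 173] [36, 30, 24, 26, 20]
-58 190 309 [86, 77, 74, 86, 117, 141, 150, 149, 149, 144, 134, 130, 140, 149, 151] [92, 42, 25, 25, 22]
-52 189 309 [82, 77, 78, 91, 120, 143, 150, 149, 147, 141, 12
[... 1768 characters left out ...]
, 174, 173] [222, 35, 8, 14, 20]
56 162 304 [187, 186, 182, 177, 174, 163, 148, 152, 158, 157, 163, 175, 179, 179, 179] [232, 115, 21, 10, 19]
62 160 304 [186, 186, 186, 186, 183, 170, 155, 154, 159, 164, 173, 178, 178, 179, 180] [228, 208, 72, 12, 17]
68 159 304 [187, 186, 186, 187, 184, 174, 161, 157, 161, 169, 176, 180, 180, 179, 180] [229, 230, 100, 20, 18]
74 158 304 [186, 187, 187, 186, 185, 179, 171, 168, 169, 173, 180, 181, 180, 180, 180] [230, 232, 139, 34, 24]
80 156 303 [186, 186, 187, 187, 187, 186, 187, 186, 184, 183, 183, 185, 185, 186, 184] [229, 225, 222, 170, 124]
86 155 303 [187, 187, 186, 186, 187, 186, 187, 187, 186, 185, 186, 186, 186, 186, 186] [229, 225, 226, 214, 191]
```

```bash
python3 -c "
from bench import job_done
print(job_done())"
```

```text
the job is handed in; nothing more can be done
None
```

The drawer is pushed shut and the pin is through all three eyes, with its handle against the outer eye; I handed the job in at about 22 s of the 72 s allowed, with no bystander knowingly touched (the case is the one I couldn't check for movement in the images).

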